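# Clear the offcuts into the engraving board's catch drawer

## Robot

A 6-joint arm with a two-finger parallel gripper is mounted at the origin on a cart in front of the work surface, level with it; the furniture and walls round the work are solid. World frame = base frame: x ahead of the robot, y to its left, z up, the work surface at z = 0. Lengths are in mm, angles in rad, forces in N, time in s.
With the tool pointing down it reaches from about 400 to 925 mm from the base axis. Payload 12.5 kg.
Tool frame: the origin (TCP) lies between the finger pads; the fingertips stand 11 mm ahead of it and the grasp point (between the pads) lies 8 mm behind it (env.tip_extent is the distance from the TCP to the fingertips, in mm); x points along the fingers, z is the direction in which the jaws open and shut, and the axes are right-handed (so a half turn about x gives the same grasp; the last joint's range is limited). The gripper opens to 95 mm and grips with 3 to 60 N. Pads are 20 mm wide; open, the fingers measure 119 mm over their backs; the gripper's body (75 mm by 180 mm) begins 59 mm behind the grasp point.
Start: joints at [1.081, 0.491, 1.559, -0, 1.092, -0.106], TCP at [234.014, 579.554, 225.661] pointing down, gripper open.
Joint ranges: [-3.1, 3.1], [-0.84, 2.19], [0.05, 2.79], [-1.13, 4.28], [0.06, 2.93], [-2.69, 2.69]. Speed limits (rad/s): [2.22, 2.22, 2.79, 3.14, 3.14, 3.14].

## Interface

Orientations are given as [roll, pitch, yaw] about the fixed x, y, z axes, in that order (R = Rz(yaw) Ry(pitch) Rx(roll)).
In Python, from cell import status, imaging, env gives the robot as it stands. The module is installed in compiled form; this text tells all that it offers.
- The arm moves only by the tool apply_moves, never from a script. Its argument "increments" is a list of rows, each a list of 5 numbers: the closure, from 0 (fully open) to 1 (shut), then the shift along the tool's x, y, z in mm, then the turn about the tool's x in degrees. A call has 1 to 10 rows; each row shifts and turns the commanded pose from where the row before left it, along the tool's axes as they then stand; what a row does not reach is not made up. A row lasts 1/10 s, in which the tool goes at most 50 mm and 8.59 degrees, less where a joint would pass 70% of its speed; a pose out of reach is approached as far as the arm can. A call with a gripper value outside its range is refused whole. The fingers move at their own pace and stop on an object; the grip force is fixed at half the most. Time passes only in rows, so rows that do not move let the fingers close. It gives the time, the measured TCP pose, the force and the opening at its end, in the units of the state.
- status.state(): the state, without advancing time (a new reading comes with each control period).
- imaging.read_camera(name): name is "scene" or "top" or "wrist"; returns a dict with "pixels" (400x640x3 uint8, red, green, blue), "fovy" (degrees; the focal length in pixels is half the picture's height over the tangent of half this angle, whatever the lens; pixels are square), "cx", "cy" (the principal point, pixels), "R" (3x3) and "t" (3): a world point X has camera coordinates R X + t. Camera axes: x right, y down, z forward; pixel columns grow to the right and rows downward; lengths in mm; the calibration is good to about 2 mm. A picture is of the moment at which its call begins. There is no depth.
- env.job_done(): hands the job in, once; it reports no verdict.
The state is a dict: "t": time; "joints": joint angles; "qvel": joint speeds; "tau": joint torques, N m; "eef_pos": TCP position; "tcp_rot": TCP orientation; "ft_force": force on the tool from outside, world axes, zero at the start; "moment": the same for the moment, N m; "opening": opening from 0.0 (shut) to 1.0 (fully open).
Only numpy, scipy, OpenCV 4.12 (cv2) and the standard library are available. Lean on these libraries where they do the work, as an engineer would, in place of code of your own. Each camera call takes 0.05 s, during which the arm holds its last target. There are 200 camera calls.

## Task

Clear the engraving board: with your fingertips sweep the four small stone offcuts over the board's open front edge into the catch drawer that stands open below it, then push the drawer fully shut. Nudge the offcuts lightly, never pinch or lift anything, and leave the two finished stamps on the board and the ink tin beside it standing where they are.

Things in the scene. Friction and masses are not known exactly. Their poses are not given: they have to be found in the camera images.
- board: wooden engraving board fixed to the desk, 180 mm deep (x) by 250 wide (y), flat work top 50 mm above the desk. Origin: middle of its underside, at desk height; +x from open front to back, +y to its left, z up. A back lip 10 mm wide and side lips 22 mm wide rise 10 mm above the work top; the front (x = -90 mm) has none. Work top inside the lips: x -90 to +80, y -103 to +103 mm
- open_edge (a point): middle of the board's open front edge, at work-top height (50 mm above the desk)
- drawer (a joint): travel of the catch drawer under the board in m: 0 fully shut, at most 0.075; it starts open by 0.05 to 0.07 and slides out along the board's -x. It stays where it is left and takes a push of about 1 N to move
- drawer_face (a point): middle of the outer face of the drawer's front panel (its dark finger hole is only drawn), 22 mm above the desk. The panel is 248 mm wide, 12 mm thick, from 3 to 49 mm above the desk: 1 mm lower than the work top. Push it towards the board's +x to shut the drawer; shut, this face is 12 mm in front of the open edge
- drawer_floor (a point): middle of the drawer's inner floor, 9 mm above the desk, moves with the drawer; axes as the board's. The inside is 144 mm long (x) by 216 wide (y). The floor lies 41 mm below the work top and 32 mm below the underside of the top, so offcuts lying in it pass under as it shuts
- offcut_a: one of the four stone offcuts; saw-cut stub of red-brown seal stone, a rough block about 20 x 19 x 12 mm, tapered and a little skew, lying loose on the board at the start. Origin: on its underside as it first lies, below its centre of mass; the yaw is arbitrary. Weighs some 10 to 17 g and slides easily
- offcut_b: one of the four stone offcuts; saw-cut stub of red-brown seal stone, a rough block about 15 x 25 x 10 mm, tapered and a little skew, lying loose on the board at the start. Origin: on its underside as it first lies, below its centre of mass; the yaw is arbitrary. Weighs some 10 to 17 g and slides easily
- offcut_c: one of the four stone offcuts; saw-cut stub of red-brown seal stone, a rough block about 24 x 18 x 13 mm, tapered and a little skew, lying loose on the board at the start. Origin: on its underside as it first lies, below its centre of mass; the yaw is arbitrary. Weighs some 10 to 17 g and slides easily
- offcut_d: one of the four stone offcuts; saw-cut stub of red-brown seal stone, a rough block about 19 x 21 x 12 mm, tapered and a little skew, lying loose on the board at the start. Origin: on its underside as it first lies, below its centre of mass; the yaw is arbitrary. Weighs some 10 to 17 g and slides easily
- seal: finished stone seal, a square upright bar 19 x 19 mm and 66 mm high with a rounded head, standing loose on the back half of the board. Origin: middle of its underside, z up. It is to stay
- round_stamp: finished hand stamp with a turned wooden handle, 35 mm across the foot and 67 mm high, standing loose on the back half of the board. Origin: middle of its underside, z up. It is to stay
- ink_tin: closed stamp-pad tin with a flat lid, 59 x 85 x 20 mm, lying loose on the desk to the right of the board. Origin: middle of its underside. It is to stay

How it is judged:
By the outcome, as a careful person would: the job done as asked, in the order asked, and still so for the second after the job is handed in, with the robot touching nothing.
It also fails if it takes over 72 s, if anything falls off the work surface, if the arm or the gripper's body presses on something with over 40 N, if the wrist force passes 120 N, or if a joint passes its speed limit or range.

## Working session

There is one attempt and no reset: what is moved stays moved. The work goes in short steps, Python scripts to look and compute and a tool call to move; the robot and the scene stay as the last step left them, time stands still between calls to the robot, and variables do not carry over. Pictures are saved under pics/ and viewed, about 8 in all and at most 12, crops included, and the job is handed in when it is done.

Besides the shell and the picture viewer there is one more tool, called after "Request:" by a JSON object that holds its "api" and its "payload", one argument or row to a line. apply_moves: Moves the arm, as the interface text tells. Its arguments: {"type":"object","properties":{"increments":{"type":"array"}},"required":["increments"]}

```bash
mkdir -p pics; ls; cat > h.py <<'E'
import numpy as np, cv2
from cell import status, imaging, env
def shot(name, out=None):
    c=imaging.read_camera(name)
    if out: cv2.imwrite('pics/'+out, cv2.cvtColor(c['pixels'],cv2.COLOR_RGB2BGR))
    return c
def ray(c,u,v,z):
    f=200/np.tan(np.radians(c['fovy'])/2); R=np.array(c['R']); t=np.array(c['t'])
    o=-R.T@t; d=R.T@np.array([(u-c['cx'])/f,(v-c['cy'])/f,1]); return o+d*(z-o[2])/d[2]
def proj(c,X):
    f=200/np.tan(np.radians(c['fovy'])/2); p=np.array(c['R'])@np.array(X,float)+np.array(c['t'])
    return f*p[0]/p[2]+c['cx'], f*p[1]/p[2]+c['cy']
E
python3 - <<'E'
from h import *
a=shot('top'); b=shot('scene')
im=np.vstack([a['pixels'],b['pixels']])[:,:,::-1]
cv2.imwrite('pics/1a.png',a['pixels'][:,:,::-1]);cv2.imwrite('pics/1b.png',b['pixels'][:,:,::-1])
s=status.state();print(s)
for c in (a,b): print(c['fovy'],c['cx'],c['cy'],-np.array(c['R']).T@np.array(c['t']))
E
```

```text
pics
{'t': 0.1, 'joints': array([ 1.08140711e+00,  4.91528987e-01,  1.55934331e+00, -1.03230082e-05,
        1.09169123e+00, -1.05620402e-01]), 'qvel': array([ 0.00137882, -0.00222387, -0.00131288,  0.00184861,  0.00017748,
       -0.00089907]), 'tau': array([ 1.58489380e-03, -6.13622475e+01, -2.58605254e+01,  6.93794154e-02,
        4.69641387e-02, -7.22168488e-05]), 'eef_pos': array([233.91945422, 579.38147024, 225.11728501]), 'tcp_rot': array([ 3.04540273,  1.56982541, -2.05075031]), 'ft_force': array([-1.19185063, -0.07976595,  0.55806433]), 'moment': array([ 0.04516571, -0.02724919, -0.00987953]), 'opening': 1.001076511421755}
52.9229235116071 316.540788192448 192.50853658188902 [ 456.97138557  111.24156417 1038.56702101]
47.7660530509564 319.6177343848894 204.59396968828392 [  51.58972281 -249.24397013  851.57861059]
```

View pics/1a.png

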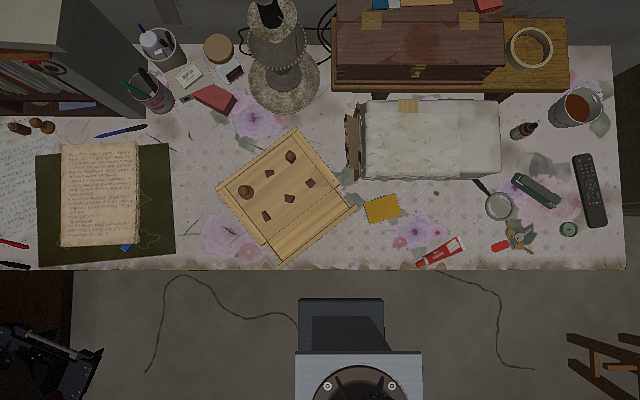

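View pics/1b.png

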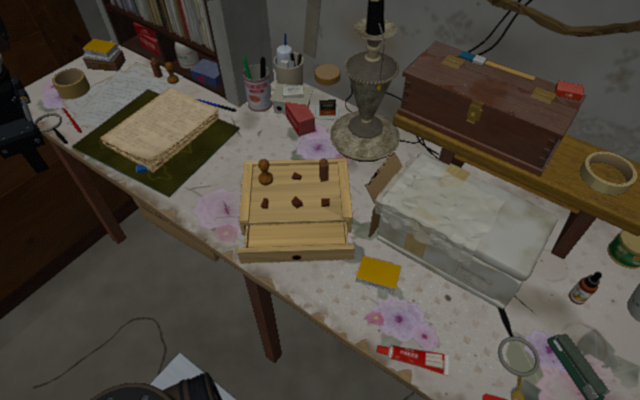

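```bash
python3 - <<'E'
from h import *
a=shot('top');p=np.ascontiguousarray(a['pixels'][:,:,::-1])
c=p[115:275,205:405]; cv2.imwrite('pics/2.png',cv2.resize(c,None,fx=4,fy=4,interpolation=cv2.INTER_CUBIC))
hsv=cv2.cvtColor(p,cv2.COLOR_BGR2HSV)
for (u,v) in [(290,156),(268,172),(309,183),(289,198),(266,214),(245,191),(260,195),(330,205),(380,208)]: print((u,v),hsv[v,u])
E
```

```text
(290, 156) [ 10 123  83]
(268, 172) [  8 132  77]
(309, 183) [  8 134  78]
(289, 198) [ 10 138  76]
(266, 214) [ 11 141  56]
(245, 191) [ 14 161  90]
(260, 195) [ 17  97 131]
(330, 205) [ 19 109 148]
(380, 208) [ 21 185 132]
```

View pics/2.png

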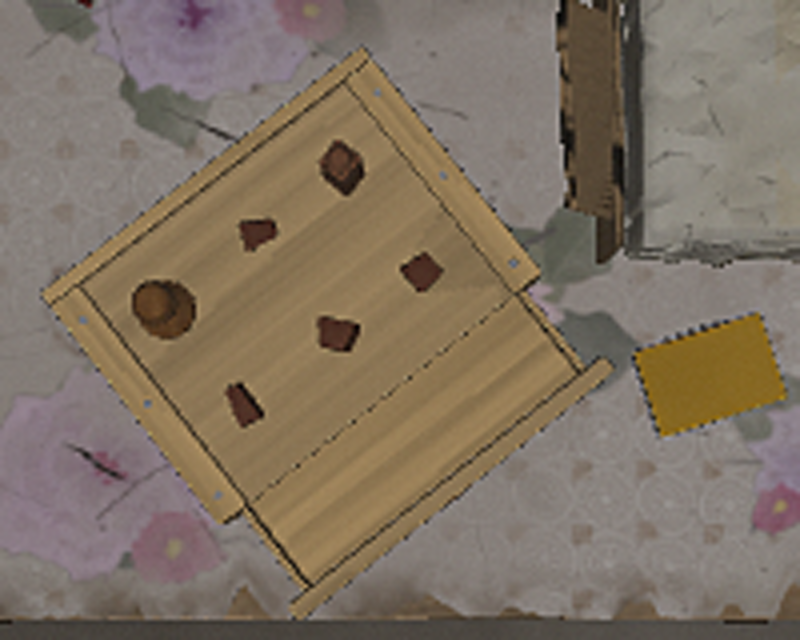

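```bash
cat >> h.py <<'E'
def up(q): return 205+(q[0]+.5)/4-.5,115+(q[1]+.5)/4-.5
def board(a,P):
    W=[ray(a,*up(q),60)[:2] for q in P] # BL BR FL FR
    BL,BR,FL,FR=W
    x=((BL-FL)+(BR-FR)); th=np.arctan2(x[1],x[0]); y=(BL-BR)+(FL-FR); th2=np.arctan2(-y[0],y[1])
    return W,sum(W)/4,th,th2
E
python3 - <<'E'
from h import *
a=shot('top')
W,c,th,th2=board(a,[(45,296),(366,50),(228,521),(540,279)])
BL,BR,FL,FR=W;n=np.linalg.norm
print(np.round(W),'c',c.round(1),np.degrees([th,th2]),'depth',n(BL-FL),n(BR-FR),'width',n(BL-BR),n(FL-FR))
t=(th+th2)/2;R=np.array([[np.cos(t),-np.sin(t)],[np.sin(t),np.cos(t)]])
B=lambda q,z:(R.T@(ray(a,*up(q),z)[:2]-c)).round(1)
print('drawer face ends',B((612,365),49),B((303,618),49),'front edge',B((248,503),50),B((518,292),50))
print('tin', [B(q,20) for q in [(635,353),(762,315),(787,397),(660,436)]])
hsv=cv2.cvtColor(a['pixels'],cv2.COLOR_RGB2HSV)
m=((hsv[...,0]<15)&(hsv[...,1]>95)&(hsv[...,2]<105)).astype(np.uint8)
k,l,st,ce=cv2.connectedComponentsWithStats(m[115:275,205:345])
for i in range(1,k):
    if st[i,4]>15:
        ys,xs=np.where(l==i); pts=np.array([R.T@(ray(a,x+205,y+115,58)[:2]-c) for x,y in zip(xs,ys)])
        print(st[i],'board',pts.mean(0).round(1),pts.min(0).round(1),pts.max(0).round(1),'world',(R@pts.mean(0)+c).round(1))
for n_,q in (('seal top',(342,160)),('stamp top',(155,300))): print(n_,B(q,115))
w=shot('wrist','w.png')
E
```

```text
[[559. 350.]
 [713. 155.]
 [422. 237.]
 [570.  47.]] c [565.8 197.2] [38.30298757 38.03402032] depth 177.44527325309517 178.7849345039493 width 248.55384117123185 239.66919527205508
drawer face ends [-158.3 -123.1] [-162.4  120.7] front edge [-86.8 104.6] [ -87.1 -105.5]
tin [array([-162., -143.]), array([-193.1, -221.9]), array([-243.4, -201.4]), array([-212.8, -122.5])]
[80 35 11 14 95] board [ 40.4 -67.2] [ 26.1 -78.5] [ 54.8 -55.3] world [639.1 169.3]
[60 55  9  8 51] board [40.4 -0.6] [ 32.9 -11.4] [49.8 10.8] world [598.  221.7]
[100  63  10  10  54] board [-40.7 -65.7] [-49.7 -75.1] [-32. -57.] world [574.4 120.3]
[ 33  71  16  14 123] board [38.4 72.9] [20.  55.8] [57.7 87.8] world [550.9 278.2]
[79 79 11  9 70] board [-39.4  -1.8] [-51.6 -14.6] [-25.5  10.3] world [535.9 171.4]
[56 96 10 11 54] board [-38.2  70.5] [-50.2  63.1] [-25.3  78.4] world [492.2 229. ]
seal top [ 33.3 -66. ]
stamp top [35.2 69. ]
```

```bash
python3 - <<'E'
from h import *
a=shot('top');b=shot('scene')
from scipy.optimize import least_squares
def tri(q,r): 
    s=least_squares(lambda X:np.r_[np.subtract(proj(a,X),q),np.subtract(proj(b,X),r)],[600,50,80]); return s.x.round(),s.cost.round(1)
print('box corner',tri((365,179),(380,222)),'far flap',tri((347,108),(397,152)))
print('near flap',tri((353,179),(369,194)))
print('lamp base', ray(a,285,108,20).round())
from scipy.spatial.transform import Rotation as Ro
s=status.state();M=Ro.from_euler('xyz',s['tcp_rot']).as_matrix();print(M.round(3))
t=np.radians(38.2);bx=np.array([np.cos(t),np.sin(t),0]);by=np.array([-bx[1],bx[0],0])
print('bx in tool',(M.T@bx).round(3),'by in tool',(M.T@by).round(3))
E
```

```text
box corner (array([582., -14.,  79.]), np.float64(0.8)) far flap (array([737.,  37., 134.]), np.float64(1.6))
near flap (array([574.,  19., 155.]), np.float64(6.5))
lamp base [774. 186.  20.]
[[-0.    -0.927  0.374]
 [-0.     0.374  0.927]
 [-1.     0.    -0.   ]]
bx in tool [-0.    -0.497  0.868] by in tool [-0.     0.868  0.497]
```

```bash
python3 - <<'E'
from h import *
b=shot('scene');p=b['pixels'][130:330,230:430,::-1]
cv2.imwrite('pics/3.png',cv2.resize(p,None,fx=3,fy=3,interpolation=cv2.INTER_CUBIC))
E
```

```text
(no output)
```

View pics/3.png

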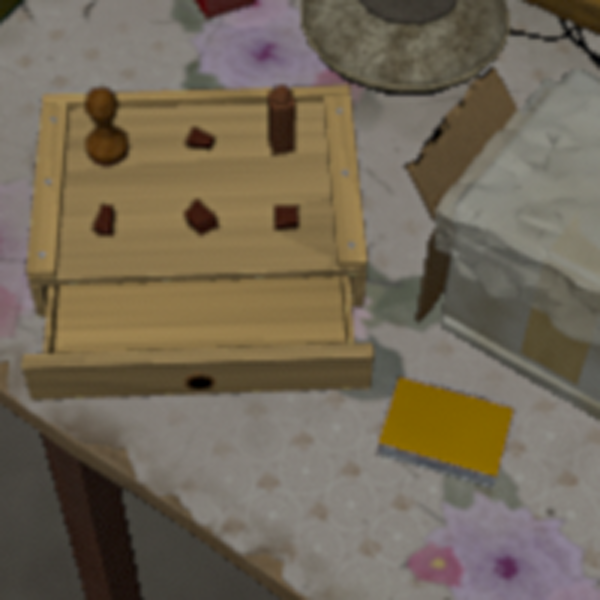

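Request:
{"api": "apply_moves", "payload": {
  "increments": [
    [1,0,0,0,7.5],
    [1,0,0,0,7.5],
    [1,0,0,0,7.5],
    [1,0,0,0,7.3],
    [1,0,-40,0,0],
    [1,0,-40,0,0],
    [1,0,-40,0,0],
    [1,0,-40,0,0],
    [1,0,-40,0,0],
    [1,0,-40,0,0]
  ]
}}

```text
t: 1.4
eef_pos: [383.2, 389.6, 225.8]
tcp_rot: [0.078, 1.57, 0.745]
ft_force: [0.3, 0.5, 0.1]
opening: 0.217
```

Request:
{"api": "apply_moves", "payload": {
  "increments": [
    [1,0,-40,0,0],
    [1,0,-40,0,0],
    [1,0,-40,0,0],
    [1,0,-40,0,0],
    [1,0,-40,0,0],
    [1,0,0,0,0]
  ]
}}

```text
t: 2.0
eef_pos: [508.6, 230.8, 225.6]
tcp_rot: [-0.947, 1.57, -0.284]
ft_force: [-0.2, 0.3, -0.2]
opening: 0.004
```

```bash
cat >> h.py <<'E'
C=np.array([565.8,197.2]); T=np.radians(38.2); RB=np.array([[np.cos(T),-np.sin(T)],[np.sin(T),np.cos(T)]])
def tb(w): return np.r_[RB.T@(np.array(w[:2])-C),w[2]].round(1)
def tw(b): return np.r_[RB@np.array(b[:2],float)+C,b[2]]
def st():
    s=status.state(); from scipy.spatial.transform import Rotation as Ro
    M=Ro.from_euler('xyz',s['tcp_rot']).as_matrix()
    F=s['ft_force']; yaw=np.degrees(np.arctan2(M[1,2],M[0,2]))
    print('t',round(s['t'],2),'tcp board',tb(s['eef_pos']),'jaw yaw in board',round(yaw-38.2,2),'F',np.round(F,1),'open',round(s['opening'],3))
E
python3 - <<'E'
from h import *
st(); w=shot('wrist','4.png')
for z,p in ((50,(80,103)),(60,(90,125)),(60,(-90,125)),(60,(-90,-125)),(60,(90,-125)),(50,(-90,0))): print(p,z,np.round(proj(w,tw([*p,z])),0))
E
```

```text
t 2.0 tcp board [-24.2  61.8 225.6] jaw yaw in board -0.21 F [-0.2  0.3 -0.2] open 0.004
(80, 103) 50 [419. 142.]
(90, 125) 60 [434. 120.]
(-90, 125) 60 [253. 121.]
(-90, -125) 60 [265. 334.]
(90, -125) 60 [415. 333.]
(-90, 0) 50 [261. 234.]
```

View pics/4.png

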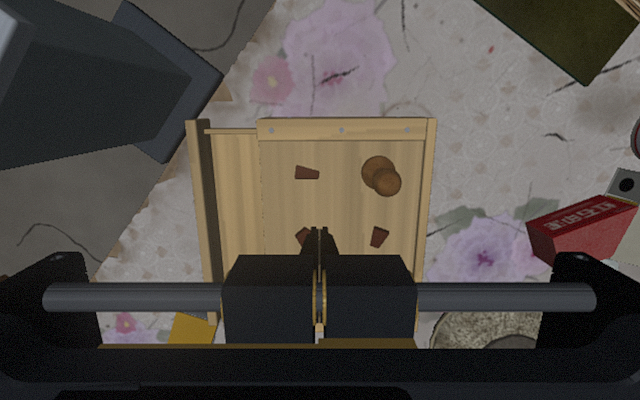

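```bash
cat >> h.py <<'E'
C=C+RB@np.array([2.5,1.5])
E
python3 - <<'E'
from h import *
st(); w=shot('wrist')
hsv=cv2.cvtColor(w['pixels'],cv2.COLOR_RGB2HSV)
m=((hsv[...,0]<15)&(hsv[...,1]>95)&(hsv[...,2]<105)&(hsv[...,2]>20)).astype(np.uint8)
k,l,s_,ce=cv2.connectedComponentsWithStats(m)
for i in range(1,k):
    x,y,ww,hh,A=s_[i]
    if A>60 and 200<x<440 and 120<y<260:
        ys,xs=np.where(l==i); P=lambda z:np.array([tb(ray(w,u,v,z)) for u,v in zip(xs,ys)])[:,:2]
        p=P(56); print(s_[i],p.mean(0).round(1),p.min(0),p.max(0),'at z50',P(50).min(0),P(50).max(0))
for q in ((257,118),(436,118),(261,139),(422,139)): print(q,tb(ray(w,*q,60)),tb(ray(w,*q,50)))
a=shot('top')
for q in ((45,296),(366,50),(228,521),(540,279)):print(tb(ray(a,*up(q),60)))
E
```

```text
t 2.05 tcp board [-26.9  62.2 225.5] jaw yaw in board -0.18 F [ 0.1 -0.7  0.1] open 0.002
[295 168  25  13 244] [-40.9  69.9] [-52.4  64.5] [-27.1  77.4] at z50 [-52.9  63.1] [-27.1  76.2]
[376 172  16  13  73] [41.  66.5] [32.8 59.9] [48.7 72.8] at z50 [33.9 58.4] [50.  71.6]
[296 229  15  19 121] [-46.2  -0.2] [-52.9 -12.4] [-37.3   9.2] at z50 [-53.4 -15.2] [-37.5   6.8]
[371 229  18  21 243] [38.7 -2.6] [ 30.7 -15.1] [49.1  8.9] at z50 [ 31.7 -18. ] [50.5  6.5]
(257, 118) [-88.2 128.4  60. ] [-90.1 128.   50. ]
(436, 118) [ 88.7 127.8  60. ] [ 92.2 127.4  50. ]
(261, 139) [-85.3 107.8  60. ] [-87.1 106.8  50. ]
(422, 139) [ 76.6 107.3  60. ] [ 79.8 106.3  50. ]
[ 86.5 122.9  60. ]
[  86.5 -125.7   60. ]
[-90.8 118.1  60. ]
[ -92.2 -121.5   60. ]
```

Request:
{"api": "apply_moves", "payload": {
  "increments": [
    [1,0,8,18,0],
    [1,35,0,0,0],
    [1,35,0,0,0],
    [1,35,0,0,0],
    [1,25,0,0,0],
    [1,15,0,0,0],
    [1,10,0,0,0],
    [1,0,0,0,0],
    [1,0,0,0,0]
  ]
}}

```text
t: 3.05
eef_pos: [515.4, 251.9, 71.3]
tcp_rot: [-0.219, 1.57, 0.449]
ft_force: [0.3, -0.3, -0.4]
opening: 0.003
```

```bash
python3 -c "
from h import *
st()"
```

```text
t 3.05 tcp board [-8.3 72.7 71.3] jaw yaw in board 0.06 F [ 0.3 -0.3 -0.4] open 0.003
```

Request:
{"api": "apply_moves", "payload": {
  "increments": [
    [1,3,-2,0,0],
    [1,2,0,0,0],
    [1,0,0,-8,0],
    [1,0,0,-8,0],
    [1,0,0,-8,0],
    [1,0,0,-8,0],
    [1,0,0,-8,0],
    [1,0,0,-8,0],
    [1,0,0,-7,0]
  ]
}}

```text
t: 3.95
eef_pos: [472.8, 215.2, 65.7]
tcp_rot: [0.25, 1.571, 0.917]
ft_force: [0.0, -0.1, 0.6]
opening: 0.007
```

Request:
{"api": "apply_moves", "payload": {
  "increments": [
    [1,0,0,-7,0],
    [1,0,0,-7,0],
    [1,0,0,-7,0],
    [1,0,0,-7,0],
    [1,0,0,0,0],
    [1,0,0,0,0]
  ]
}}

```text
t: 4.55
eef_pos: [451.5, 198.3, 65.7]
tcp_rot: [-0.226, 1.57, 0.441]
ft_force: [-0.5, 0.3, -0.5]
opening: 0.003
```

```bash
python3 - <<'E'
from h import *
st()
a=shot('top'); p=a['pixels'][115:275,205:345,::-1]; b=shot('scene')['pixels'][170:290,230:370,::-1]
cv2.imwrite('pics/5.png',cv2.resize(np.vstack([p,b]),None,fx=2.1,fy=2.1,interpolation=cv2.INTER_CUBIC))
E
```

```text
t 4.55 tcp board [-91.6  70.   65.7] jaw yaw in board 0.0 F [-0.5  0.3 -0.5] open 0.003
```

View pics/5.png

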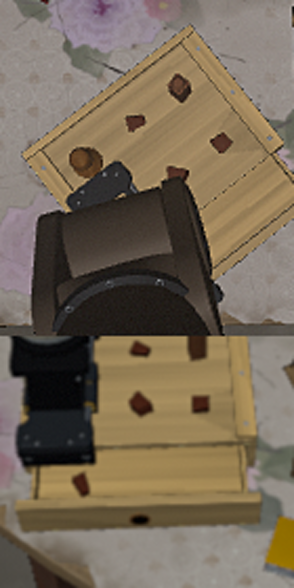

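Request:
{"api": "apply_moves", "payload": {
  "increments": [
    [1,-25,0,0,0],
    [1,0,-24,28,0],
    [1,0,-25,28,0],
    [1,0,-24,28,0],
    [1,0,0,0,0],
    [1,15,0,0,0],
    [1,9,0,0,0],
    [1,0,0,0,0],
    [1,0,0,0,0]
  ]
}}

```text
t: 5.55
eef_pos: [562.3, 193.1, 66.7]
tcp_rot: [2.474, 1.57, 3.141]
ft_force: [-0.3, 1.1, 0.1]
opening: 0.007
```

```bash
python3 -c "
from h import *
st()"
```

```text
t 5.55 tcp board [-7.8 -2.6 66.7] jaw yaw in board 0.02 F [-0.3  1.1  0.1] open 0.007
```

Request:
{"api": "apply_moves", "payload": {
  "increments": [
    [1,1,0,-8,0],
    [1,0,0,-8,0],
    [1,0,0,-8,0],
    [1,0,0,-8,0],
    [1,0,0,-8,0],
    [1,0,0,-8,0],
    [1,0,0,-7,0],
    [1,0,0,-7,0],
    [1,0,0,-7,0],
    [1,0,0,-7,0]
  ]
}}

```text
t: 6.55
eef_pos: [502.4, 145.6, 65.6]
tcp_rot: [0.221, 1.571, 0.888]
ft_force: [-0.2, -0.7, -0.2]
opening: 0.002
```

Request:
{"api": "apply_moves", "payload": {
  "increments": [
    [1,0,0,-7,0],
    [1,0,0,0,0],
    [1,0,0,0,0]
  ]
}}

```text
t: 6.85
eef_pos: [497.4, 141.5, 65.7]
tcp_rot: [-0.229, 1.571, 0.438]
ft_force: [0.9, 0.2, -0.1]
opening: 0.005
```

Request:
{"api": "apply_moves", "payload": {
  "increments": [
    [1,-25,0,0,0],
    [1,0,-21,28,0],
    [1,0,-22,28,0],
    [1,0,-21,28,0],
    [1,0,0,0,0],
    [1,12,0,0,0],
    [1,0,0,0,0]
  ]
}}

```text
t: 7.55
eef_pos: [601.2, 143.3, 76.7]
tcp_rot: [2.573, 1.567, -3.043]
ft_force: [-0.7, 0.2, -0.2]
opening: 0.005
```

```bash
python3 - <<'E'
from h import *
st()
w=shot('wrist')['pixels'][100:340,180:480,::-1]; b=shot('scene')['pixels'][150:280,230:370,::-1]
cv2.imwrite('pics/6.png',np.hstack([cv2.resize(w,(500,400)),cv2.resize(b,(300,280))[:400] if 0 else cv2.copyMakeBorder(cv2.resize(b,(300,280)),0,120,0,0,0)]))
E
```

```text
t 7.55 tcp board [ -8.  -65.8  76.7] jaw yaw in board 0.02 F [-0.7  0.2 -0.2] open 0.005
```

View pics/6.png

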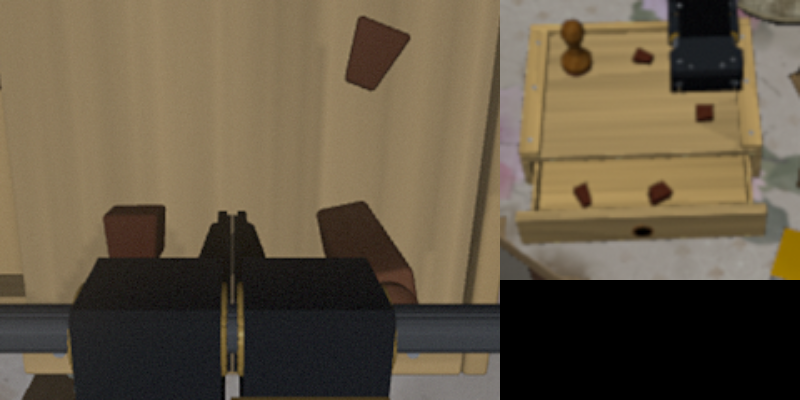

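Request:
{"api": "apply_moves", "payload": {
  "increments": [
    [1,6,-1.5,0,0],
    [1,5,0,0,0],
    [1,0,0,-8,0],
    [1,0,0,-8,0],
    [1,0,0,-8,0],
    [1,0,0,-8,0],
    [1,0,0,-8,0],
    [1,0,0,-8,0],
    [1,0,0,-7,0],
    [1,0,0,-7,0]
  ]
}}

```text
t: 8.65
eef_pos: [554.7, 103.4, 67.7]
tcp_rot: [-0.168, 1.571, 0.499]
ft_force: [0.1, 0.8, 1.1]
opening: 0.006
```

Request:
{"api": "apply_moves", "payload": {
  "increments": [
    [1,0,0,-7,0],
    [1,0,0,-7,0],
    [1,0,0,-7,0],
    [1,0,0,0,0],
    [1,0,0,0,0]
  ]
}}

```text
t: 9.15
eef_pos: [538.8, 90.7, 67.7]
tcp_rot: [-0.278, 1.571, 0.388]
ft_force: [0.1, -0.0, 0.3]
opening: 0.005
```

```bash
python3 -c "
from h import *
st()"
```

```text
t 9.15 tcp board [-89.6 -68.5  67.7] jaw yaw in board -0.0 F [ 0.1 -0.   0.3] open 0.005
```

Request:
{"api": "apply_moves", "payload": {
  "increments": [
    [1,-30,0,0,0],
    [1,-30,0,0,0],
    [1,-30,0,0,0],
    [1,-30,0,0,0],
    [1,0,13,31,0],
    [1,0,13,31,0],
    [1,0,13,31,0],
    [1,0,13,31,0],
    [1,0,13,31,0],
    [1,0,0,0,0]
  ]
}}

```text
t: 10.15
eef_pos: [621.4, 241.0, 187.1]
tcp_rot: [0.063, 1.57, 0.732]
ft_force: [-1.0, -0.5, -0.5]
opening: 0.008
```

Request:
{"api": "apply_moves", "payload": {
  "increments": [
    [1,0,0,0,8.5],
    [1,0,0,0,8.5],
    [1,0,0,0,8.5],
    [1,0,0,0,8.5],
    [1,0,0,0,8.5],
    [1,0,0,0,8.5],
    [1,0,0,0,8.5],
    [1,0,0,0,8.5],
    [1,0,0,0,8.5],
    [1,0,0,0,8.5]
  ]
}}

```text
t: 11.15
eef_pos: [620.1, 237.3, 187.6]
tcp_rot: [-2.174, 1.571, -2.997]
ft_force: [-0.2, 0.4, -0.2]
opening: 0.006
```

Request:
{"api": "apply_moves", "payload": {
  "increments": [
    [1,30,0,0,5],
    [1,0,0,0,0],
    [1,0,0,0,0]
  ]
}}

```text
t: 11.45
eef_pos: [620.1, 237.5, 157.7]
tcp_rot: [-1.99, 1.57, -2.892]
ft_force: [0.1, -0.2, 0.7]
opening: 0.004
```

```bash
python3 - <<'E'
from h import *
st(); print(status.state()['joints'].round(2))
w=shot('wrist')['pixels'][:,:,::-1]; a=shot('top')['pixels'][115:275,205:345,::-1];b=shot('scene')['pixels'][150:280,230:370,::-1]
r=lambda x:cv2.resize(x,(300,300),interpolation=cv2.INTER_CUBIC)
cv2.imwrite('pics/7.png',np.hstack([r(a),r(b)]))
E
```

```text
t 11.45 tcp board [ 65.1  -3.4 157.7] jaw yaw in board -89.83 F [ 0.1 -0.2  0.7] open 0.004
[0.27 0.61 1.53 0.   1.   1.17]
```

View pics/7.png

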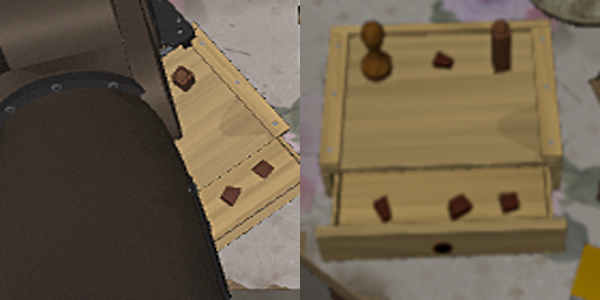

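Request:
{"api": "apply_moves", "payload": {
  "increments": [
    [1,30,0,0,0],
    [1,25,0,0,0],
    [1,12,0,0,0],
    [1,8,0,0,0],
    [1,5,0,0,0],
    [1,5,0,0,0],
    [1,4,0,0,0],
    [1,0,0,0,0],
    [1,0,0,0,0]
  ]
}}

```text
t: 12.5
eef_pos: [620.4, 237.8, 69.0]
tcp_rot: [1.318, 1.57, 0.414]
ft_force: [0.2, -0.1, 0.3]
opening: 0.003
```

```bash
python3 -c "
from h import *
st()"
```

```text
t 12.5 tcp board [65.5 -3.4 69. ] jaw yaw in board -89.99 F [ 0.2 -0.1  0.3] open 0.003
```

Request:
{"api": "apply_moves", "payload": {
  "increments": [
    [1,3,0,0,0],
    [1,0,0,0,0],
    [1,0,-6,0,0],
    [1,0,-6,0,0],
    [1,0,-6,0,0],
    [1,0,-6,0,0],
    [1,0,-6,0,0],
    [1,0,-6,0,0],
    [1,0,-6,0,0],
    [1,0,0,0,0]
  ]
}}

```text
t: 13.5
eef_pos: [586.6, 211.3, 65.7]
tcp_rot: [-2.12, 1.57, -3.024]
ft_force: [-0.3, 0.1, 0.0]
opening: 0.006
```

```bash
python3 - <<'E'
from h import *
st()
b=shot('scene')['pixels'][150:280,230:370,::-1];cv2.imwrite('pics/8.png',cv2.resize(b,(450,420)))
E
```

```text
t 13.5 tcp board [22.6 -3.3 65.7] jaw yaw in board -90.01 F [-0.3  0.1  0. ] open 0.006
```

View pics/8.png

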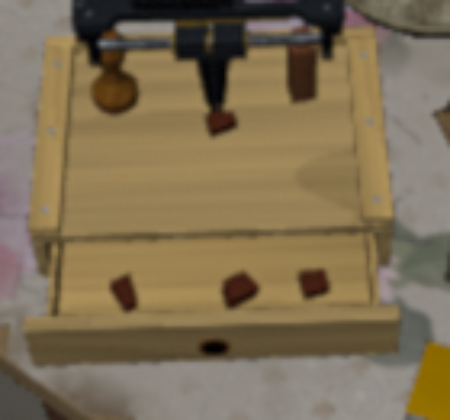

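Request:
{"api": "apply_moves", "payload": {
  "increments": [
    [1,0,3,0,0],
    [1,0,0,5,0],
    [1,0,0,0,7.5],
    [1,0,0,0,7.5],
    [1,0,-7,0,0],
    [1,0,-7,0,0],
    [1,0,-7,0,0],
    [1,0,-7,0,0],
    [1,0,-7,0,0],
    [1,0,-7,0,0]
  ]
}}

```text
t: 14.55
eef_pos: [553.5, 192.9, 65.7]
tcp_rot: [1.901, 1.571, 0.736]
ft_force: [0.0, 0.4, 0.7]
opening: 0.008
```

Request:
{"api": "apply_moves", "payload": {
  "increments": [
    [1,0,-7,0,0],
    [1,0,-7,0,0],
    [1,0,-7,0,0],
    [1,0,0,0,0]
  ]
}}

```text
t: 14.95
eef_pos: [534.0, 184.5, 65.7]
tcp_rot: [-1.898, 1.57, -3.063]
ft_force: [0.0, -0.8, -0.6]
opening: 0.004
```

```bash
python3 - <<'E'
from h import *
st()
b=shot('scene')['pixels'][150:280,230:370,::-1];cv2.imwrite('pics/9.png',cv2.resize(b,(450,420)))
E
```

```text
t 14.95 tcp board [-35.4   8.2  65.7] jaw yaw in board -104.99 F [ 0.  -0.8 -0.6] open 0.004
```

View pics/9.png

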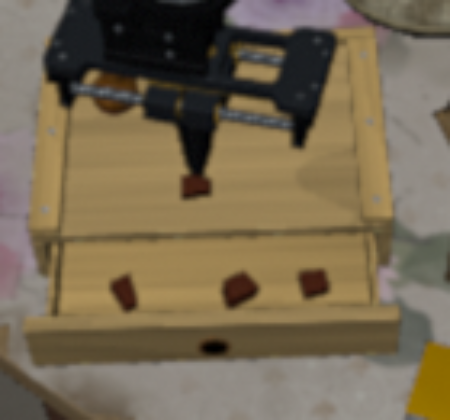

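Request:
{"api": "apply_moves", "payload": {
  "increments": [
    [1,0,-7,0,0],
    [1,0,-7,0,0],
    [1,0,-7,0,0],
    [1,0,-7,0,0],
    [1,0,-7,0,0],
    [1,0,-7,0,0],
    [1,0,-7,0,0],
    [1,0,-7,0,0],
    [1,0,0,0,0],
    [1,0,0,0,0]
  ]
}}

```text
t: 16.0
eef_pos: [483.4, 162.7, 65.7]
tcp_rot: [1.568, 1.57, 0.403]
ft_force: [-0.1, 0.1, 0.4]
opening: 0.006
```

Request:
{"api": "apply_moves", "payload": {
  "increments": [
    [1,-30,0,0,-7.5],
    [1,-30,0,0,-7.5],
    [1,0,-25,0,0],
    [1,0,-25,0,0],
    [1,0,-25,11,0],
    [1,0,-25,11,0],
    [1,0,0,0,0],
    [1,0,0,0,0]
  ]
}}

```text
t: 16.8
eef_pos: [418.9, 83.5, 125.9]
tcp_rot: [1.094, 1.57, 0.189]
ft_force: [0.6, 0.4, 0.2]
opening: 0.003
```

```bash
python3 - <<'E'
from h import *
st()
c=shot('scene');b=c['pixels'][150:280,230:370,::-1];cv2.imwrite('pics/10.png',cv2.resize(b,(450,420)))
for y in (-124,124): print(np.subtract(proj(c,tw([-160,y,49])),(230,150))*[450/140,420/130])
E
```

```text
t 16.8 tcp board [-188.2   -0.   125.9] jaw yaw in board -90.06 F [0.6 0.4 0.2] open 0.003
[400.76095097 311.63400911]
[ 22.67582424 324.6743981 ]
```

View pics/10.png

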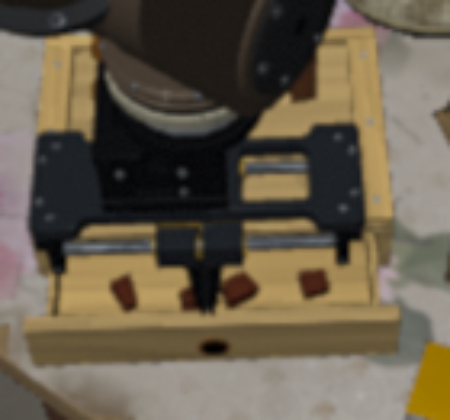

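Request:
{"api": "apply_moves", "payload": {
  "increments": [
    [1,30,0,0,0],
    [1,30,0,0,0],
    [1,20,0,0,0],
    [1,14,0,0,0],
    [1,5,0,0,0],
    [1,0,0,0,0],
    [1,0,5,0,0],
    [1,0,5,0,0],
    [1,0,5,0,0],
    [1,0,0,0,0]
  ]
}}

```text
t: 17.85
eef_pos: [431.0, 93.3, 27.1]
tcp_rot: [1.018, 1.569, 0.115]
ft_force: [0.3, -0.5, -0.0]
opening: 0.005
```

```bash
python3 -c "
from h import *
st()"
```

```text
t 17.85 tcp board [-172.6    0.2   27.1] jaw yaw in board -89.96 F [ 0.3 -0.5 -0. ] open 0.005
```

Request:
{"api": "apply_moves", "payload": {
  "increments": [
    [1,0,5,0,0],
    [1,0,5,0,0],
    [1,0,5,0,0],
    [1,0,5,0,0],
    [1,0,5,0,0],
    [1,0,5,0,0],
    [1,0,5,0,0],
    [1,0,5,0,0],
    [1,0,5,0,0],
    [1,0,4,0,0]
  ]
}}

```text
t: 18.85
eef_pos: [469.0, 123.5, 26.6]
tcp_rot: [1.589, 1.571, 0.685]
ft_force: [-0.7, -0.8, 0.0]
opening: 0.007
```

Request:
{"api": "apply_moves", "payload": {
  "increments": [
    [1,0,3,0,0],
    [1,0,3,0,0],
    [1,0,2,0,0],
    [1,0,0,0,0]
  ]
}}

```text
t: 19.25
eef_pos: [475.2, 128.3, 26.6]
tcp_rot: [1.293, 1.57, 0.389]
ft_force: [-0.2, -0.5, -0.3]
opening: 0.005
```

```bash
python3 -c "
from h import *
st()"
```

```text
t 19.25 tcp board [-116.4    0.4   26.6] jaw yaw in board -89.99 F [-0.2 -0.5 -0.3] open 0.005
```

Now creep until the force rises against the stop.

Request:
{"api": "apply_moves", "payload": {
  "increments": [
    [1,0,1,0,0],
    [1,0,1,0,0],
    [1,0,1,0,0],
    [1,0,0,0,0]
  ]
}}

```text
t: 19.65
eef_pos: [477.4, 130.1, 26.6]
tcp_rot: [1.421, 1.571, 0.517]
ft_force: [1.1, -0.4, -0.1]
opening: 0.007
```

Request:
{"api": "apply_moves", "payload": {
  "increments": [
    [1,0,1,0,0],
    [1,0,1,0,0],
    [1,0,0,0,0]
  ]
}}

```text
t: 19.95
eef_pos: [477.6, 130.4, 26.6]
tcp_rot: [-1.928, 1.568, -2.832]
ft_force: [-5.8, -10.0, 4.7]
opening: 0.007
```

```bash
python3 -c "
from h import *
st()"
```

```text
t 19.95 tcp board [-113.1    0.6   26.6] jaw yaw in board -89.99 F [ -5.8 -10.    4.7] open 0.007
```

Request:
{"api": "apply_moves", "payload": {
  "increments": [
    [1,0,0.5,0,0],
    [1,0,0,0,0]
  ]
}}

```text
t: 20.15
eef_pos: [477.6, 130.5, 26.6]
tcp_rot: [-1.926, 1.567, -2.83]
ft_force: [-7.0, -13.7, 5.8]
opening: 0.005
```

Request:
{"api": "apply_moves", "payload": {
  "increments": [
    [1,0,-4,0,0],
    [1,0,-10,0,0],
    [1,0,-15,0,0],
    [1,-30,0,0,0],
    [1,-40,0,0,0],
    [1,-40,0,0,0],
    [1,-40,0,0,0],
    [1,-40,0,0,0]
  ]
}}

```text
t: 20.95
eef_pos: [455.8, 113.4, 218.3]
tcp_rot: [1.499, 1.57, 0.595]
ft_force: [0.6, -0.3, -1.3]
opening: 0.005
```

Request:
{"api": "apply_moves", "payload": {
  "increments": [
    [1,0,0,35,0],
    [1,0,0,40,0],
    [1,0,0,40,0],
    [1,0,0,40,0],
    [1,0,0,40,0],
    [1,0,0,40,0],
    [1,0,0,0,0],
    [1,0,0,0,0]
  ]
}}

```text
t: 21.75
eef_pos: [601.3, -71.6, 215.9]
tcp_rot: [-2.713, 1.57, 2.665]
ft_force: [-0.2, -0.1, -0.2]
opening: 0.004
```

```bash
python3 - <<'E'
from h import *
st()
c=shot('scene')['pixels'][140:300,230:430,::-1];a=shot('top')['pixels'][115:275,205:405,::-1]
cv2.imwrite('pics/11.png',np.hstack([cv2.resize(x,(400,320),interpolation=cv2.INTER_CUBIC) for x in (a,c)]))
E
```

```text
t 21.75 tcp board [-140.8 -234.7  215.9] jaw yaw in board -90.06 F [-0.2 -0.1 -0.2] open 0.004
```

View pics/11.png

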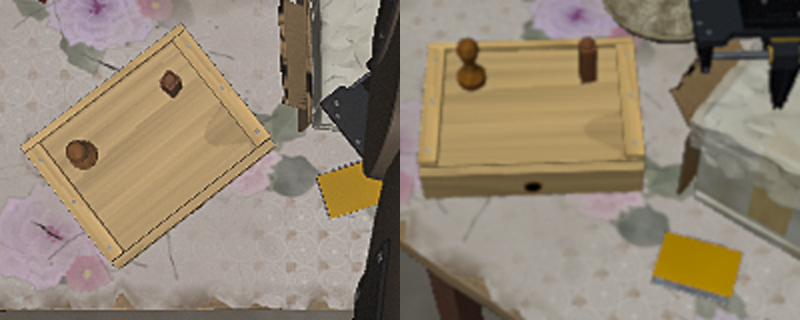

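```bash
python3 - <<'E'
from h import *
a=shot('top')
print('face corners',tb(ray(a,*up((236,534)),49)),tb(ray(a,*up((550,294)),49)))
hsv=cv2.cvtColor(a['pixels'],cv2.COLOR_RGB2HSV)
m=((hsv[...,0]<15)&(hsv[...,1]>95)&(hsv[...,2]<105)).astype(np.uint8)
k,l,s,ce=cv2.connectedComponentsWithStats(m[115:275,205:345])
print([(s[i].tolist()) for i in range(1,k) if s[i,4]>15])
env.job_done(); st()
E
```

```text
face corners [-99.5 120.4  49. ] [-102.8 -121.9   49. ]
[[80, 36, 11, 13, 64], [34, 70, 15, 13, 65]]
the job is handed in; nothing more can be done
the job is handed in; nothing more can be done
```

I swept the four offcuts off the board's front edge into the drawer one at a time with the closed fingertips. I then pushed the drawer shut and handed the job in at about 22 s. Nothing was pinched or lifted.

Last checks:
- **Offcuts:** before closing, the picture showed all four lying in the drawer without stacking. Afterwards none was left on the board.
- **Drawer:** the force rose to about 16 N at the stop. The outer face then measured about -100 to -103 mm in board x, against -102 mm when shut.
- **Stamps:** the seal and the round stamp stood within about one pixel of their first positions.
- **Ink tin:** it looked unmoved by eye; I did not measure it at the end.
- **Robot:** it was clear and touching nothing at hand-in.

My first board frame was about 3 mm off between the top and wrist views. I corrected it before the first sweep, and no check failed after that.

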